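# Push the axle through the label roll holder

### The arm

A 7-joint arm with a two-finger parallel gripper is mounted at the origin on the work surface; the furniture and walls round the work are solid. World frame = base frame: x ahead of the robot, y to its left, z up, the work surface at z = 0. Lengths are in mm, angles in rad, forces in N, time in s.
With the tool pointing down it reaches from about 425 to 875 mm from the base axis. Payload 9.9 kg.
Tool frame: the origin (TCP) lies between the finger pads; the fingertips stand 22 mm ahead of it and the grasp point (between the pads) lies 3 mm ahead of it (bot.tip_reach is the distance from the TCP to the fingertips, in mm); z points along the fingers, x is the direction in which the jaws open and shut, and the axes are right-handed (so a half turn about z gives the same grasp; the last joint's range is limited). The gripper opens to 85 mm and grips with 20 to 120 N. Pads are 22 mm wide; open, the fingers measure 114 mm over their backs; the gripper's body (76 mm by 85 mm) begins 54 mm behind the grasp point. The pads swing forward as they close: fully open they stand 13 mm farther back than shut.
Start: joints at [1.031, 0.576, 0.025, 1.437, -0.015, 1.129, -0.057], TCP at [297.127, -606.09, 253.289] pointing down, gripper open.
Joint ranges: [-2.76, 2.76], [-0.34, 2.15], [-1.52, 1.57], [0.19, 2.46], [-1.09, 4.23], [0.17, 1.99], [-2.82, 2.82]. Speed limits (rad/s): [2.22, 2.22, 3.01, 3.01, 3.14, 3.14, 3.14].

### API

Orientations are given as a 3x3 rotation matrix whose columns are the frame's x, y, z axes.
In Python, from rig import bot, viewer gives the robot as it stands.
- The arm moves only by the tool jog_arm, never from a script. Its argument "series" is a list of rows, each a list of 5 numbers: the finger opening in m, from 0 to 0.0854, then the shift along the world's x, y, z in m, then the turn about the world's z in rad. In form: [[hand, x, y, z, roll], ...]. A call has 1 to 8 rows; each row shifts and turns the commanded pose from where the row before left it; what a row does not reach is not made up. A row lasts 1/10 s, in which the tool goes at most 50 mm and 8.59 degrees, less where a joint would pass 70% of its speed; a pose out of reach is approached as far as the arm can. A call is refused whole if a number of a shift passes 0.05 or a number of a turn 0.15, either way. A call with a gripper value outside its range is refused whole. The fingers move at their own pace and stop on an object; "squeeze" is the grip in N (left out, the last holds). Time passes only in rows, so rows that do not move let the fingers close. It gives the time, the measured TCP pose, the force and the opening at its end, in the units of the state.
- bot.get_state(): the state, without advancing time (a new reading comes with each control period).
- viewer.grab_frame(name): name is "scene" or "top" or "wrist"; returns a dict with "pixels" (480x640x3 uint8, red, green, blue), "fovy" (degrees; the focal length in pixels is half the picture's height over the tangent of half this angle, whatever the lens; pixels are square), "cx", "cy" (the principal point, pixels), "k1" (the pictures are not rectified: a ray, as slopes to the right and down, at radius r is drawn at 1 + k1 r^2 times it, then the intrinsics apply), "pose" (4x4, takes a point from camera to world coordinates); the wrist camera has in their place "T_tool_cam" (4x4, takes a point from camera to tool coordinates, whose origin is the TCP and whose axes are the tool frame's). Camera axes: x right, y up, looking along -z (the intrinsics and any distortion apply to the point x, -y, -z); pixel columns grow to the right and rows downward; lengths in mm; the calibration is good to about 2 mm. A picture is of the moment at which its call begins: read the wrist's pose just before it. There is no depth.
- bot.sign_off(): hands the job in, once; it reports no verdict.
The state is a dict: "time_s": time; "joint_positions": joint angles; "qvel": joint speeds; "joint_torque": joint torques, N m; "ee_pos": TCP position; "ee_rot": TCP orientation; "force": force on the tool from outside, world axes, zero at the start; "ft_torque": the same for the moment, N m; "gripper_width": finger opening in mm.
Only numpy, scipy, OpenCV 4.12 (cv2) and the standard library are available. Lean on these libraries where they do the work, as an engineer would, in place of code of your own. Each camera call takes 0.05 s, during which the arm holds its last target.

### The job

Fit the axle to the label roll holder: take the axle that is long enough for both side plates and push it through the window of one side plate, the core of the roll and the window of the other side plate, until its black grip is up against the first plate or at most a finger's breadth from it. Leave the axle lying in both windows and the roll standing in its holder, and leave the axle that is too short where it lies.

Things in the scene. Friction and masses are not known exactly. Their poses are not given: they have to be found in the camera images.
- roll_holder: Aluminium roll holder, fixed: base 110 x 90 x 8 mm, two upright side plates 86 mm high at y = -29 to -23 and 23 to 29 mm, each with a window 34 x 34 mm centred at x = 0, z = 55 mm (sill at z = 38). The axle goes through along y, either way. Origin: centre of the underside, on the desk; z up. It stands with the axles beyond the solid partition, whose top is 340 mm above the desk; roll top at z = 104 mm.
- label_roll: Roll of white paper labels, diameter 96 mm, 38 mm wide, round cardboard core 50 mm wide inside; loose, standing on edge between the holder's side plates. Origin: its centre, 56 mm above the holder's underside; y is its axis, along the holder's y. The open core lies behind the windows and takes in their whole width and height.
- long_axle: Long axle, the one to use, loose, flat on the desk: square steel bar 12 x 12 mm, 100 mm long, on a black grip 16 mm wide (x), 36 long (y), 30 high (z). Origin: centre of the grip's underside; z up. The bar leaves the grip along +y, undersides flush: centre line at z = 6, from y = 18 to 118 mm, pointing roughly to the holder. Take the grip across x from above. About 60 g, centre of mass in the bar.
- long_axle_neck (a point): Point on the long axle's bar centre line where the bar leaves the grip (y = 18 mm, z = 6 mm in the long axle's frame).
- long_axle_tip (a point): Tip of the long axle: end of the bar's centre line (y = 118 mm, z = 6 mm in the long axle's frame).
- short_axle: Short axle, not to be used: same bar, grip and frame, but the bar is only 50 mm long (y = 18 to 68 mm), too short for the holder. It lies on the desk about 9 cm beside the long one; which of the two lies nearer the partition varies.
There are look-alikes about, which are no part of the job. What is shaped like the long_axle but green or orange is not meant.

How it is judged (in metres and radians):
At the end, for the whole second after the job is handed in: The long axle rests level (15 degrees) in both windows, through the roll: tip 19 mm or more past the far plate, grip within 23 mm of the near one; roll within 20 mm of its place in the holder; short axle within 50 mm of where it lay; axle and roll at rest, released (x of long_axle_neck in the frame of roll_holder between -0.022 and 0.022 m and z of long_axle_neck in the frame of roll_holder between 0.03 and 0.075 m and x of long_axle_tip in the frame of roll_holder between -0.022 and 0.022 m and z of long_axle_tip in the frame of roll_holder between 0.03 and 0.075 m and ((y of long_axle_tip in the frame of roll_holder above 0.048 m and y of long_axle_neck in the frame of roll_holder between -0.052 and -0.02 m) or (y of long_axle_tip in the frame of roll_holder below -0.048 m and y of long_axle_neck in the frame of roll_holder between 0.02 and 0.052 m)) and angle between the y axis of long_axle and the y axis of roll_holder, either way round below 0.26 rad and x of label_roll in the frame of roll_holder between -0.02 and 0.02 m and y of label_roll in the frame of roll_holder between -0.02 and 0.02 m and z of label_roll in the frame of roll_holder between 0.04 and 0.07 m and angle between the y axis of label_roll and the y axis of roll_holder, either way round below 0.3 rad and linear speed of each of long_axle, label_roll below 0.03 m/s and contact force between the fingers and long_axle below 0.1 N and distance of short_axle from where it was at the start of the episode below 0.05 m); the robot touches nothing.
It fails at once if the short axle is moved more than 50 mm (distance of short_axle from where it was at the start of the episode above 0.05 m).
It also fails if it takes over 42 s, if anything falls off the work surface, if the arm or the gripper's body presses on something with over 40 N, if the wrist force passes 120 N, or if a joint passes its speed limit or range.

## Working session

There is one attempt and no reset: what is moved stays moved. The work goes in short steps, Python scripts to look and compute and a tool call to move; the robot and the scene stay as the last step left them, time stands still between calls to the robot, and variables do not carry over. Pictures are saved under pics/ and viewed, and the job is handed in when it is done.

Besides the shell and the picture viewer there is one more tool, called after "Call:" as name(argument=value, ...), one argument or row to a line, values as JSON. jog_arm: Moves the arm, as the interface text tells. Its arguments: {"type":"object","properties":{"series":{"type":"array","items":{"type":"array","items":{"type":"number"}}},"squeeze":{"type":"number"}},"required":["series"]}

```bash
mkdir -p pics; ls
cat > h.py <<'E'
import numpy as np, cv2
from rig import bot, viewer
def grab(name,fn):
    s=bot.get_state(); f=viewer.grab_frame(name)
    cv2.imwrite('pics/'+fn+'.png',f['pixels'][:,:,::-1])
    if name=='wrist':
        T=np.eye(4);T[:3,:3]=np.array(s['ee_rot']);T[:3,3]=s['ee_pos']
        P=T@np.array(f['T_tool_cam'])
    else: P=np.array(f['pose'])
    np.savez('pics/'+fn+'.npz',img=f['pixels'],P=P,fovy=f['fovy'],cx=f['cx'],cy=f['cy'],k1=f['k1'])
    return load(fn)
def load(fn):
    d=np.load('pics/'+fn+'.npz'); return {k:d[k] for k in d.files}
def ray(c,u,v):
    F=240/np.tan(np.radians(float(c['fovy']))/2); k=float(c['k1'])
    a=(u-c['cx'])/F;b=(v-c['cy'])/F
    rd=np.hypot(a,b); r=rd
    for _ in range(50): r=rd/(1+k*r*r)
    s=1 if rd==0 else r/rd
    d=c['P'][:3,:3]@np.array([a*s,-b*s,-1.]); return c['P'][:3,3].copy(), d/np.linalg.norm(d)
def onz(c,u,v,z):
    o,d=ray(c,u,v); return o+d*(z-o[2])/d[2]
def proj(c,p):
    F=240/np.tan(np.radians(float(c['fovy']))/2); k=float(c['k1'])
    q=np.linalg.inv(c['P'])@np.append(p,1.); x=q[0]/-q[2]; y=-q[1]/-q[2]; r2=x*x+y*y
    return np.array([float(c['cx'])+F*x*(1+k*r2), float(c['cy'])+F*y*(1+k*r2)])
def tri(c1,p1,c2,p2):
    o1,d1=ray(c1,*p1);o2,d2=ray(c2,*p2)
    A=np.stack([d1,-d2],1);t=np.linalg.lstsq(A,o2-o1,rcond=None)[0]
    a=o1+t[0]*d1;b=o2+t[1]*d2; return (a+b)/2,np.linalg.norm(a-b)
E
python3 - <<'E'
from h import *
np.set_printoptions(precision=3,suppress=True)
s=bot.get_state(); print(s)
for n in ['scene','top','wrist']:
    c=grab(n,n+'0'); print(n,c['P'],c['fovy'],c['cx'],c['cy'],c['k1'])
E
```

```text
pics
{'time_s': 0.0, 'joint_positions': array([ 1.031,  0.577,  0.025,  1.438, -0.015,  1.129, -0.056]), 'qvel': array([ 0.   ,  0.001,  0.   , -0.001,  0.001,  0.002, -0.003]), 'joint_torque': array([  0.001, -76.573,   2.25 , -28.595,   0.015,   0.013,   0.   ]), 'ee_pos': array([ 296.931, -605.69 ,  252.424]), 'ee_rot': array([[ 0.44 , -0.898, -0.001],
       [-0.898, -0.44 ,  0.002],
       [-0.002,  0.   , -1.   ]]), 'force': array([ 0.351,  0.183, -0.409]), 'ft_torque': array([-0.045,  0.018,  0.035]), 'gripper_width': 85.19443120736435}
scene [[   0.871    0.38    -0.311  282.621]
 [  -0.491    0.658   -0.571 -708.997]
 [  -0.012    0.65     0.76   900.35 ]
 [   0.       0.       0.       1.   ]] 49.78432714043938 318.1145353536426 234.96188137776602 -0.023971823519776773
top [[   0.021    0.996   -0.09   494.996]
 [  -1.       0.02    -0.004  -87.822]
 [  -0.003    0.09     0.996 1343.833]
 [   0.       0.       0.       1.   ]] 46.01089927068961 320.6816691398382 242.38388053103927 -0.04017066903606109
wrist [[   0.441    0.857    0.265  363.571]
 [  -0.898    0.422    0.128 -574.983]
 [  -0.002   -0.295    0.956  372.441]
 [   0.       0.       0.       1.   ]] 71.24487945320479 319.23408148567376 242.38239171112224 -0.05898009099140773
```

View pics/scene0.png

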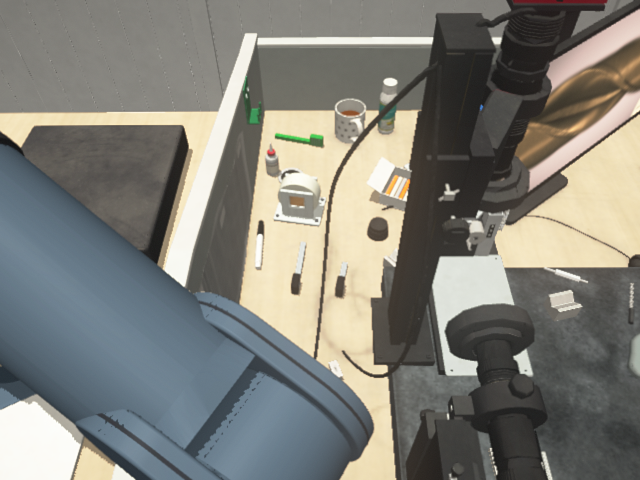

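View pics/top0.png

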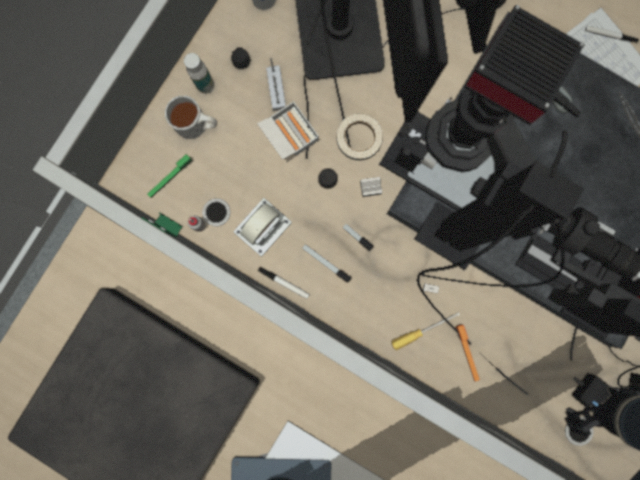

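View pics/wrist0.png

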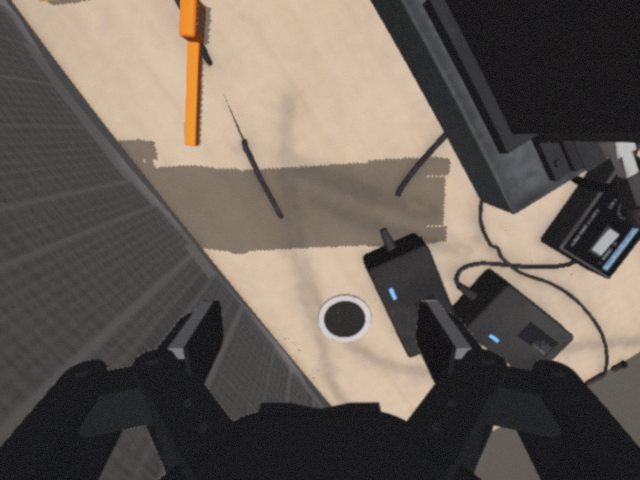

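Run:
```python
from h import *
np.set_printoptions(precision=1,suppress=True)
t=load('top0'); s=load('scene0')
cv2.imwrite('pics/top0crop.png',cv2.resize(t['img'][150:350,140:440][:,:,::-1],None,fx=2.66,fy=2.66,interpolation=cv2.INTER_CUBIC))
cv2.imwrite('pics/scene0crop.png',cv2.resize(s['img'][60:330,190:440][:,:,::-1],None,fx=2.2,fy=2.2,interpolation=cv2.INTER_CUBIC))
for n,u,v,z in [('holder',263,227,100),('longgrip',343,275,15),('longtip',305,246,6),('shortgrip',366,243,15),('shorttip',345,227,6),('partA',50,165,340),('partB',570,480,340),('partC',300,322,340),('micro head',520,60,300),('microbase L',390,160,0),('plate corner',410,225,60),('cable',425,280,100)]:
    print(n,onz(t,u,v,z))
```

```text
holder [639.3  46.3 100. ]
longgrip [ 539.5 -135.9   15. ]
longtip [606.8 -44.8   6. ]
shortgrip [ 616.1 -188.8   15. ]
shorttip [ 654.1 -139.     6. ]
partA [717.8 414.  340. ]
partB [ 179.3 -526.   340. ]
partC [444.3 -49.8 340. ]
micro head [ 950.2 -459.9  300. ]
microbase L [ 820.4 -245.5    0. ]
plate corner [ 655.4 -285.6   60. ]
cable [ 529.3 -313.3  100. ]
```

View pics/top0crop.png

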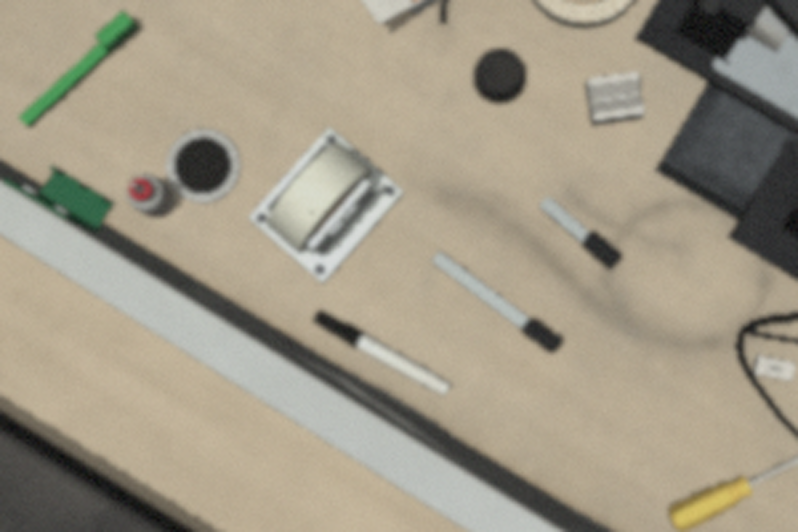

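View pics/scene0crop.png

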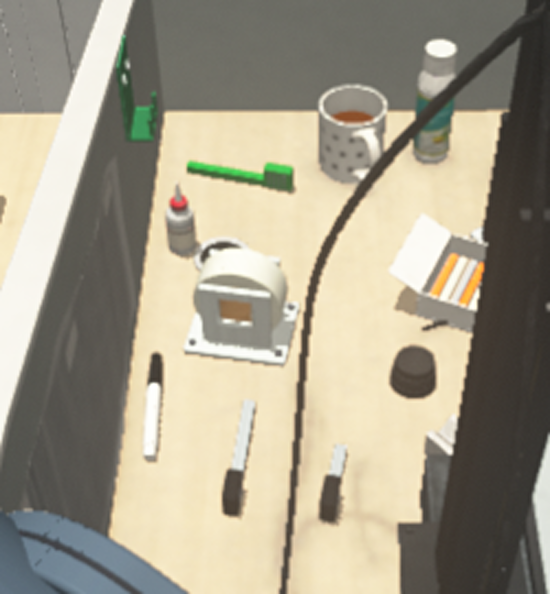

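Run:
```python
from h import *
np.set_printoptions(precision=0,suppress=True)
t=load('top0'); s=load('scene0')
for u,v in [(432,68),(375,122),(340,175),(325,240),(322,300),(317,355)]:
    print(u,v)
    for z in [0,100,200,300,400,500,600]:
        p=onz(s,u,v,z); print('   ',p,proj(t,p))
cv2.imwrite('pics/top0cropb.png',cv2.resize(t['img'][200:420,300:640][:,:,::-1],None,fx=2.35,fy=2.35,interpolation=cv2.INTER_CUBIC))
```

```text
432 68
    [1304.  392.    0.] [139. -31.]
    [1190.  270.  100.] [175. -10.]
    [1077.  147.  200.] [217.  16.]
    [964.  25. 300.] [268.  48.]
    [850. -97. 400.] [332.  87.]
    [ 737. -219.  500.] [411. 136.]
    [ 623. -342.  600.] [514. 201.]
375 122
    [995. 251.  -0.] [189.  87.]
    [916. 145. 100.] [224. 105.]
    [837.  38. 200.] [265. 127.]
    [757. -69. 300.] [315. 153.]
    [ 678. -175.  400.] [376. 186.]
    [ 599. -282.  500.] [453. 227.]
    [ 520. -389.  600.] [550. 279.]
340 175
    [797. 114.   0.] [241. 166.]
    [740.  22. 100.] [275. 182.]
    [683. -69. 200.] [315. 201.]
    [ 626. -160.  300.] [363. 224.]
    [ 569. -252.  400.] [421. 251.]
    [ 511. -343.  500.] [493. 286.]
    [ 454. -435.  600.] [585. 330.]
325 240
    [657. -54.   0.] [309. 225.]
    [ 615. -127.  100.] [341. 239.]
    [ 574. -200.  200.] [378. 256.]
    [ 532. -272.  300.] [422. 275.]
    [ 491. -345.  400.] [476. 299.]
    [ 449. -418.  500.] [543. 329.]
    [ 407. -491.  600.] [628. 366.]
322 300
    [ 571. -191.    0.] [366. 263.]
    [ 539. -249.  100.] [396. 275.]
    [ 507. -306.  200.] [430. 290.]
    [ 475. -364.  300.] [472. 308.]
    [ 443. -421.  400.] [522. 329.]
    [ 411. -479.  500.] [584. 355.]
    [ 379. -536.  600.] [662. 389.]
317 355
    [ 501. -295.    0.] [410. 293.]
    [ 476. -341.  100.] [438. 304.]
    [ 452. -387.  200.] [470. 318.]
    [ 428. -433.  300.] [509. 334.]
    [ 404. -479.  400.] [557. 353.]
    [ 380. -525.  500.] [615. 377.]
    [ 355. -571.  600.] [688. 407.]
```

View pics/top0cropb.png

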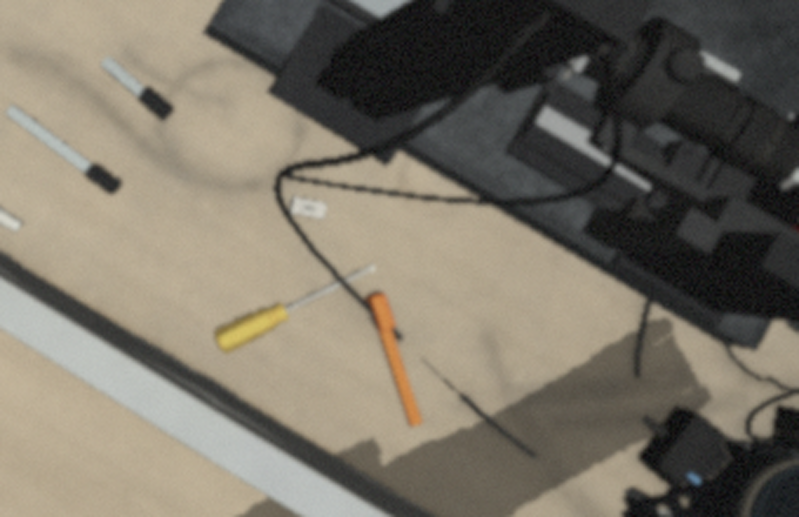

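Call:
jog_arm(
  series=[
    [0.085,0,0,0.05,0],
    [0.085,0,0.01,0.05,0],
    [0.085,0.01,0.02,0.05,0.03],
    [0.085,0.015,0.035,0.01,0.04],
    [0.085,0.015,0.035,0,0.04],
    [0.085,0.015,0.035,0,0.04],
    [0.085,0.015,0.035,0,0.04],
    [0.085,0.015,0.035,0,0.04],
  ],
)

```text
time_s: 0.95
ee_pos: [381.5, -401.5, 407.9]
ee_rot: [[0.635, -0.773, -0.0], [-0.773, -0.635, 0.0], [-0.0, 0.0, -1.0]]
force: [1.4, -0.5, -0.0]
gripper_width: 84.7
```

Call:
jog_arm(
  series=[
    [0.085,0.018,0.033,0,0.04],
    [0.085,0.018,0.033,0,0.04],
    [0.085,0.018,0.033,0,0.04],
    [0.085,0.018,0.033,0,0.04],
    [0.085,0.018,0.033,0,0.04],
    [0.085,0.015,0.02,0,0.04],
    [0.085,0,0,0,0],
  ],
)

```text
time_s: 1.65
ee_pos: [488.2, -214.1, 407.7]
ee_rot: [[0.804, -0.595, 0.0], [-0.595, -0.804, 0.002], [-0.001, -0.002, -1.0]]
force: [-0.0, -0.2, -0.1]
gripper_width: 85.0
```

Run:
```python
from h import *
c=grab('wrist','w1'); print(bot.get_state()['ee_pos'],c['P'][:3,3], np.abs(bot.get_state()['qvel']).max())
```

```text
[ 486.93987165 -216.44807992  407.67937843] [ 531.91745511 -156.13419978  527.79946993] 0.045863114521510866
```

View pics/w1.png

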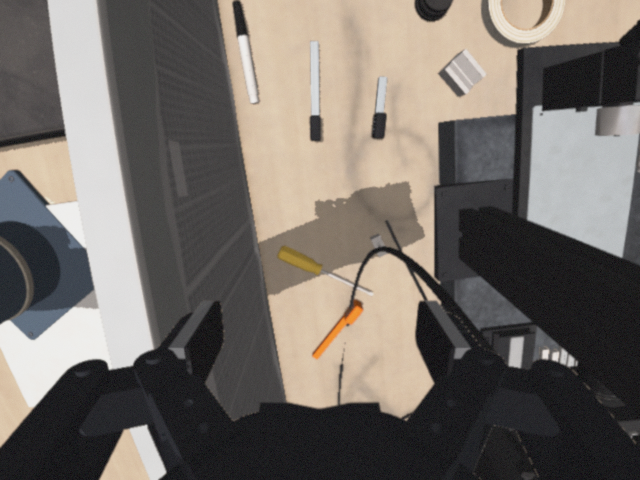

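Call:
jog_arm(
  series=[
    [0.085,0.02,0.027,0,0],
    [0.085,0.02,0.027,0,0],
    [0.085,0.02,0.027,0,0],
    [0.085,0.02,0.027,0,0],
    [0.085,0.01,0.014,0,0],
    [0.085,0,0,0,0],
    [0.085,0,0,0,0],
  ],
)

```text
time_s: 2.4
ee_pos: [575.7, -97.7, 407.7]
ee_rot: [[0.798, -0.602, -0.001], [-0.602, -0.798, -0.001], [-0.0, 0.001, -1.0]]
force: [-0.6, -0.7, 0.5]
gripper_width: 84.9
```

Run:
```python
from h import *
c=grab('wrist','w2'); print(bot.get_state()['ee_pos'],c['P'][:3,3], np.abs(bot.get_state()['qvel']).max())
```

```text
[575.54013799 -98.08199069 407.88219902] [620.19352228 -39.75520261 527.52608189] 0.008376867259828863
```

View pics/w2.png

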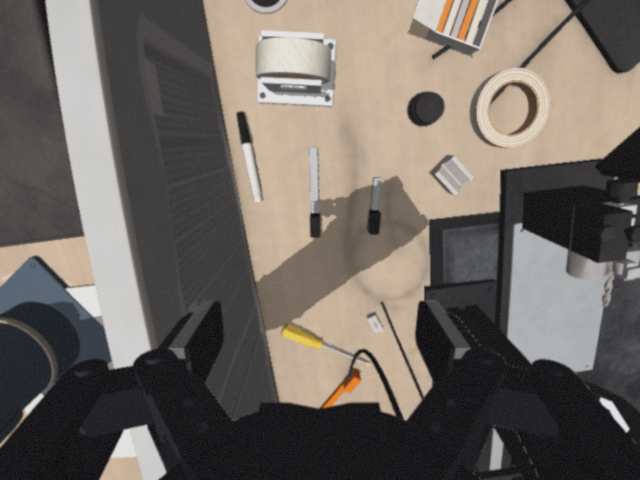

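Run:
```python
from h import *
c=load('w2')['img']; d=load('w1')['img']
a=cv2.resize(c[20:120,230:360][:,:,::-1],None,fx=5.5,fy=5.5,interpolation=cv2.INTER_CUBIC)
cv2.imwrite('pics/w2h.png',a)
b=cv2.resize(c[140:245,290:400][:,:,::-1],None,fx=4,fy=4,interpolation=cv2.INTER_CUBIC)
b2=cv2.resize(d[35:150,290:395][:,:,::-1],None,fx=3.65,fy=3.65,interpolation=cv2.INTER_CUBIC)
b2=cv2.resize(b2,(300,420));b=cv2.resize(b,(440,420));cv2.imwrite('pics/w12a.png',np.hstack([b,b2]))
```

```text
(no output)
```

View pics/w2h.png

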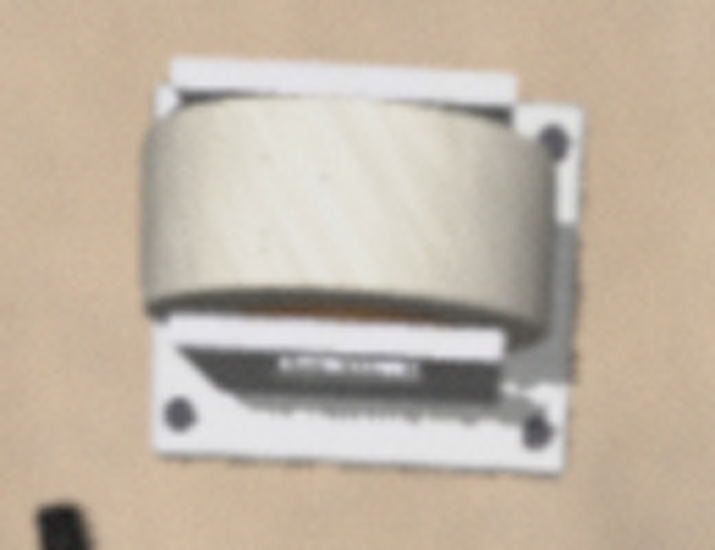

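View pics/w12a.png

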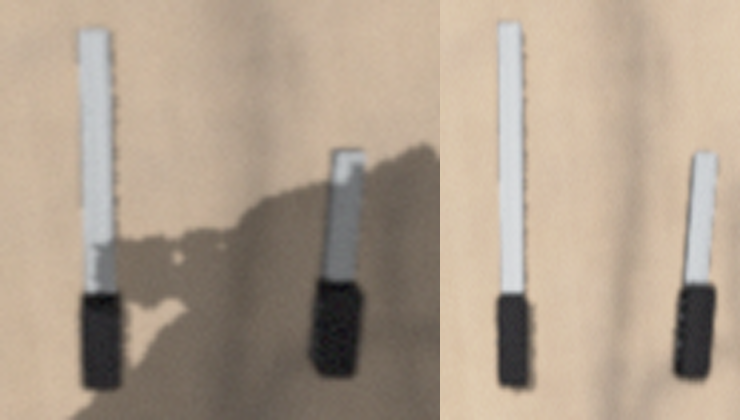

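Run:
```python
from h import *
np.set_printoptions(precision=1,suppress=True)
a=load('w1');b=load('w2'); t=load('top0')
print('tip tri',tri(a,(314.5,41.3),b,(313.5,147.3)))
print('neck tri',tri(a,(314.9,115.2),b,(315,213.3)))
print('back tri',tri(a,(315.5,141.2),b,(315,236.7)))
T=onz(a,314.5,41.3,12),onz(b,313.5,147.3,12)
print('tip',T,'neck12',onz(b,315,213.3,12),'neck w1 z30/12',onz(a,314.9,115.2,30),onz(a,314.9,115.2,12))
print('back30',onz(b,315,236.7,30),'w1',onz(a,315.5,141.2,30),onz(a,315.5,141.2,0))
# grip top edges in w2 near back
print(onz(b,83/4+290,236,30),onz(b,120/4+290,236,30))
# grips by mask: dark
for n,c,box in [('w1',a,(300,110,330,150)),('w2',b,(300,205,330,245))]:
    x0,y0,x1,y1=box; g=c['img'][y0:y1,x0:x1].max(2)<70
    k,l,st,ce=cv2.connectedComponentsWithStats(g.astype(np.uint8)); i=1+st[1:,4].argmax()
    print(n,st[i][:4]+np.array([x0,y0,0,0]),ce[i]+[x0,y0], 'z20',onz(c,*(ce[i]+[x0,y0]),20))
# holder points w2
s=5.5
def P(u,v): return (u/s+230,v/s+20)
for n,u,v,z in [('base near L',152,455,8),('base near R',562,470,8),('base far R',583,105,8),('hole nl',180,414,8),('hole nr',537,432,8),('hole fr',553,143,8),
  ('plate near L',168,330,86),('plate near R',503,343,86),('plate far L top',172,60,86),('plate far R',517,78,86)]:
    print(n,P(u,v),onz(b,*P(u,v),z))
```

```text
tip tri (array([606. , -43.7,   8.8]), np.float64(0.034162322258760515))
neck tri (array([ 547.5, -124. ,   16.3]), np.float64(0.7711652538407039))
back tri (array([ 526.1, -153.3,   21.9]), np.float64(0.4484967181934362))
tip (array([605.5, -44.4,  12. ]), array([606.1, -43.7,  12. ])) neck12 [ 547.2 -124.9   12. ] neck w1 z30/12 [ 546.8 -124.6   30. ] [ 547.3 -123.5   12. ]
back30 [ 527.4 -151.3   30. ] w1 [ 526.4 -153.5   30. ] [ 526.  -153.3    0. ]
[ 522.9 -146.5   30. ] [ 534.3 -155.1   30. ]
w1 [311 116   9  25] [315.  127.8] z20 [ 536.9 -137.9   20. ]
w2 [311 213   9  24] [315.  224.7] z20 [ 537.5 -138.    20. ]
base near L (257.6363636363636, 102.72727272727273) [579.4  55.7   8. ]
base near R (332.1818181818182, 105.45454545454545) [663.5 -12.9   8. ]
base far R (336.0, 39.09090909090909) [720.2  54.8   8. ]
hole nl (262.72727272727275, 95.27272727272727) [591.8  59.    8. ]
hole nr (327.6363636363636, 98.54545454545455) [663.9  -1.3   8. ]
hole fr (330.54545454545456, 46.0) [708.8  52.2   8. ]
plate near L (260.54545454545456, 80.0) [605.1  59.4  86. ]
plate near R (321.45454545454544, 82.36363636363637) [662.4  12.4  86. ]
plate far L top (261.27272727272725, 30.909090909090907) [640.3 101.1  86. ]
plate far R (324.0, 34.18181818181818) [697.   53.4  86. ]
```

Call:
jog_arm(
  series=[
    [0.085,0.02,0.027,0,-0.02],
    [0.085,0.02,0.027,0,-0.02],
    [0.085,0.02,0.027,0,-0.02],
    [0.085,0,0,0,0],
    [0.085,0,0,0,0],
    [0.085,0,0,0,0],
  ],
)

```text
time_s: 3.05
ee_pos: [635.7, -17.3, 408.2]
ee_rot: [[0.76, -0.65, -0.0], [-0.65, -0.76, -0.001], [0.001, 0.001, -1.0]]
force: [-0.2, 0.3, 0.2]
gripper_width: 84.9
```

Run:
```python
from h import *
c=grab('wrist','w3'); print(bot.get_state()['ee_pos'],c['P'][:3,3], np.abs(bot.get_state()['qvel']).max())
p=proj(c,np.array([650,56,50.])).astype(int); print(p)
x0,y0=p[0]-65,p[1]-50
print(x0,y0)
cv2.imwrite('pics/w3h.png',cv2.resize(c['img'][y0:y0+100,x0:x0+130][:,:,::-1],None,fx=5.5,fy=5.5,interpolation=cv2.INTER_CUBIC))
```

```text
[635.70696005 -17.23008142 408.29231107] [683.62825694  37.74706598 528.0430672 ] 0.005839673503974096
[292 145]
227 95
```

View pics/w3h.png

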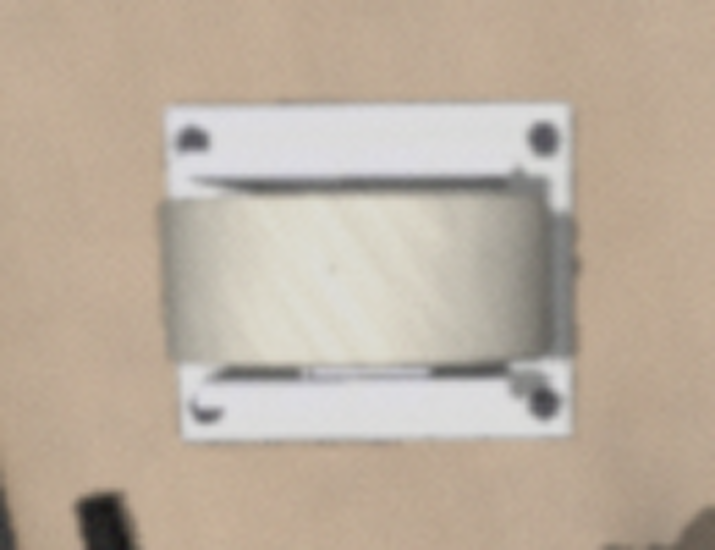

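Run:
```python
from h import *
np.set_printoptions(precision=1,suppress=True)
b=load('w2');c=load('w3')
P2=lambda u,v:(u/5.5+230,v/5.5+20)
P3=lambda u,v:(u/5.5+227,v/5.5+95)
C={}
for n,u,v in [('NL',182,440),('NR',572,438),('FR',568,103),('FL',166,103),('hFR',543,139),('hNR',543,403)]:
    C[n]=onz(c,*P3(u,v),8); print(n,C[n])
print('center',(C['NR']+C['FL'])/2,(C['NL']+C['FR'])/2)
for a,d in [('NL','NR'),('FL','FR'),('NL','FL'),('NR','FR')]:
    w=C[d]-C[a]; print(a,d,np.linalg.norm(w),np.degrees(np.arctan2(w[1],w[0])))
print(tri(b,P2(562,470),c,P3(572,438)),tri(b,P2(583,105),c,P3(568,103)),tri(b,P2(553,143),c,P3(543,139)),tri(b,P2(537,432),c,P3(543,403)),tri(b,P2(152,455),c,P3(182,440)))
# roll silhouette in w3
print('plate tops x-centre w2', )
```

```text
NL [580.5  56.7   8. ]
NR [663.5 -13.7   8. ]
FR [719.6  54.8   8. ]
FL [638.3 124.7   8. ]
hFR [708.6  52.1   8. ]
hNR [663.6  -1.1   8. ]
center [650.9  55.5   8. ] [650.   55.8   8. ]
NL NR 108.88862614202937 -40.305760822914806
FL FR 107.1893005033217 -40.692238383240024
NL FL 89.20606262026466 49.61396151898366
NR FR 88.49700397862351 50.71514867817198
(array([663.4, -13.2,  11.3]), np.float64(0.5237251017940013)) (array([719.6,  54.6,   9.9]), np.float64(0.4939991841679596)) (array([708.6,  52. ,   9. ]), np.float64(0.12402637220186281)) (array([663.7,  -1.2,   8.3]), np.float64(0.36131760665736845)) (array([578.9,  57.1,   0.2]), np.float64(0.15315660264502223))
plate tops x-centre w2
```

Call:
jog_arm(
  series=[
    [0.05,-0.025,-0.031,0,0.025],
    [0.05,-0.025,-0.031,0,0.025],
    [0.05,-0.025,-0.031,0,0.025],
    [0.05,-0.025,-0.031,-0.03,0],
    [0.05,0,0,-0.045,0],
    [0.05,0,0,-0.045,0],
    [0.05,0,0,-0.045,0],
    [0.05,0,0,0,0],
  ],
)

```text
time_s: 3.9
ee_pos: [532.4, -140.0, 238.6]
ee_rot: [[0.807, -0.591, -0.009], [-0.591, -0.807, 0.001], [-0.008, 0.004, -1.0]]
force: [-1.2, -0.5, 0.6]
gripper_width: 49.7
```

Run:
```python
from h import *
c=grab('wrist','w4'); s=bot.get_state();print(s['ee_pos'],s['joint_positions'],np.degrees(np.arctan2(s['ee_rot'][1][0],s['ee_rot'][0][0])))
grab('top','top4');grab('scene','scene4')
```

```text
[ 534.4243495  -139.98805151  241.9086772 ] [ 0.34712709  0.41296858 -0.2540635   1.77148065  0.1220536   0.9770428
 -0.58687029] -36.183125392603
```

View pics/w4.png

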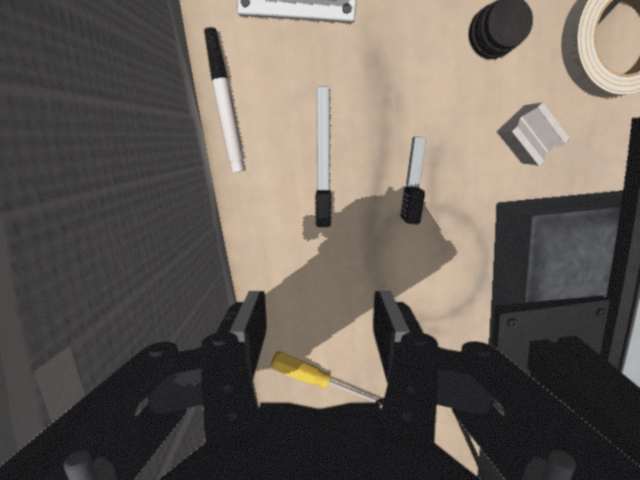

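View pics/scene4.png

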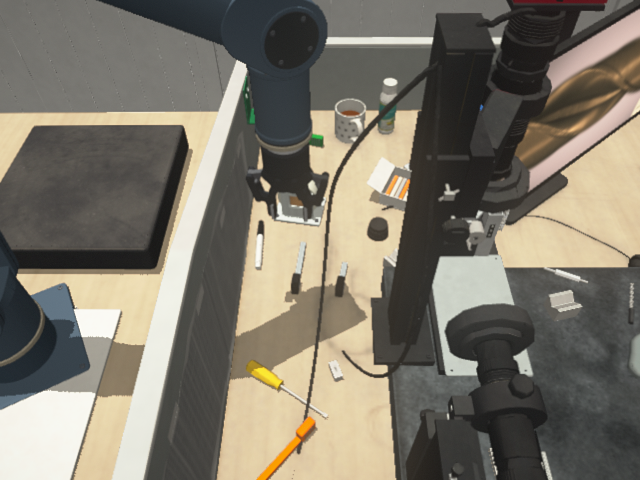

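Call:
jog_arm(
  series=[
    [0.05,0,0,-0.04,0],
    [0.05,0,0,-0.04,0],
    [0.05,0,0,-0.04,0],
    [0.05,0,0,-0.03,0],
    [0.05,0,0,-0.02,0],
    [0.05,0,0,0,0],
    [0.05,0,0,0,0],
  ],
)

```text
time_s: 4.75
ee_pos: [537.9, -139.4, 75.0]
ee_rot: [[0.808, -0.589, 0.003], [-0.589, -0.808, -0.001], [0.003, -0.001, -1.0]]
force: [0.4, 0.2, 0.1]
gripper_width: 50.2
```

Run:
```python
from h import *
np.set_printoptions(precision=2,suppress=True)
c=grab('wrist','w5'); s=bot.get_state();print(s['ee_pos'],s['force'],np.degrees(np.arctan2(s['ee_rot'][1][0],s['ee_rot'][0][0])))
for n,p in [('neck',[547.3,-124.3,12]),('tip',[606,-44,12]),('back',[526.1,-153.3,30]),('grasp',[535,-141,22])]: print(n,proj(c,np.array(p)))
# measured axle in w4
w=load('w4'); print(onz(w,323,87,12),onz(w,323,191,30),onz(w,323,226,30))
```

```text
[ 538.02 -139.45   75.22] [-0.53 -0.46  0.53] -36.112825220664575
neck [315.74 240.3 ]
tip [315.55  47.32]
back [315.58 312.02]
grasp [315.52 280.88]
[605.44 -43.85  12.  ] [ 548.23 -122.55   30.  ] [ 527.4  -151.24   30.  ]
```

View pics/w5.png

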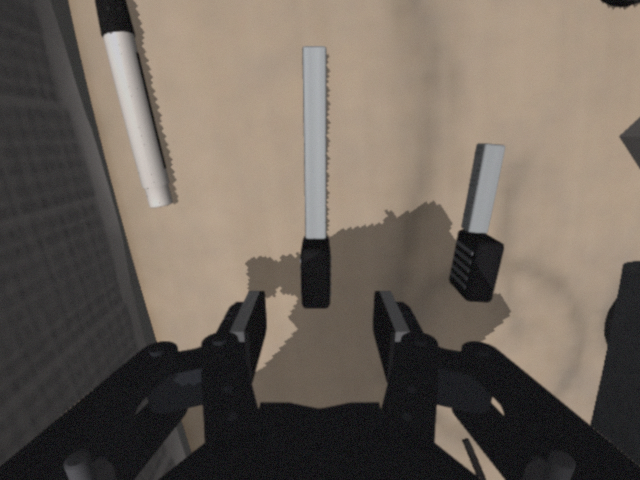

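Call:
jog_arm(
  series=[
    [0.05,-0.001,0,-0.025,0],
    [0.05,-0.001,0,-0.015,0],
    [0.05,0,0,-0.01,0],
    [0.05,0,0,0,0],
    [0.05,0,0,0,0],
    [0.03,0,0,0,0],
    [0.01,0,0,0,0],
    [0.0,0,0,0,0],
  ],
  squeeze=60,
)

```text
time_s: 5.6
ee_pos: [534.8, -139.2, 23.8]
ee_rot: [[0.808, -0.589, 0.001], [-0.589, -0.808, -0.0], [0.001, -0.001, -1.0]]
force: [-0.6, 0.9, 7.1]
gripper_width: 15.1
```

Call:
jog_arm(
  series=[
    [0.0,0,0,0,0],
    [0.0,0,0,0,0],
    [0.0,0,0,0,0],
  ],
)

```text
time_s: 5.9
ee_pos: [534.8, -139.2, 23.8]
ee_rot: [[0.808, -0.589, 0.001], [-0.589, -0.808, -0.0], [0.001, -0.0, -1.0]]
force: [-1.1, -0.5, 6.7]
gripper_width: 15.1
```

Call:
jog_arm(
  series=[
    [0.0,0,0,0.02,0],
    [0.0,0,0,0.03,-0.035],
    [0.0,0.003,0.02,0,-0.038],
    [0.0,0.003,0.025,0,0],
    [0.0,0.003,0.025,0,0],
    [0.0,0,0,0,0],
    [0.0,0,0,0,0],
  ],
)

```text
time_s: 6.6
ee_pos: [543.3, -68.6, 73.1]
ee_rot: [[0.764, -0.645, 0.0], [-0.645, -0.764, -0.0], [0.0, 0.0, -1.0]]
force: [0.6, -0.5, -0.9]
gripper_width: 15.0
```

Run:
```python
from h import *
np.set_printoptions(precision=2,suppress=True)
c=grab('wrist','w6'); s=bot.get_state();print(s['ee_pos'],s['force'],s['gripper_width'],np.degrees(np.arctan2(s['ee_rot'][1][0],s['ee_rot'][0][0])))
H=np.array([650.3,55.7,0]);X=np.array([.7615,-.648,0]);Y=np.array([.648,.7615,0]);Z=np.array([0,0,1.])
def hp(x,y,z): return H+x*X+y*Y+z*Z
for n,q in [('tip',(0,-45,61)),('neck',(0,-145,61)),('winL',(-17,-29,38)),('winR',(17,-29,38)),('winLt',(-17,-29,72)),('winRt',(17,-29,72)),('plateL',(-37,-29,86)),('plateR',(37,-29,86)),('baseL',(-55,-45,8)),('baseR',(55,-45,8))]: print(n,proj(c,hp(*q)))
d=s['ee_pos']-H; print('tcp in holder',d@X,d@Y)
```

```text
[543.11 -69.54  73.07] [-0.17 -0.54 -0.38] 14.907549660613507 -40.281027340169395
tip [321.5    3.45]
neck [320.07 271.98]
winL [279.28 -18.04]
winR [363.48 -17.6 ]
winLt [266.9  -65.83]
winRt [377.05 -65.23]
plateL [186.62 -91.67]
plateR [457.87 -90.13]
baseL [211.18  45.25]
baseR [430.47  46.32]
tcp in holder -0.46493672709833916 -164.8286105543681
```

View pics/w6.png

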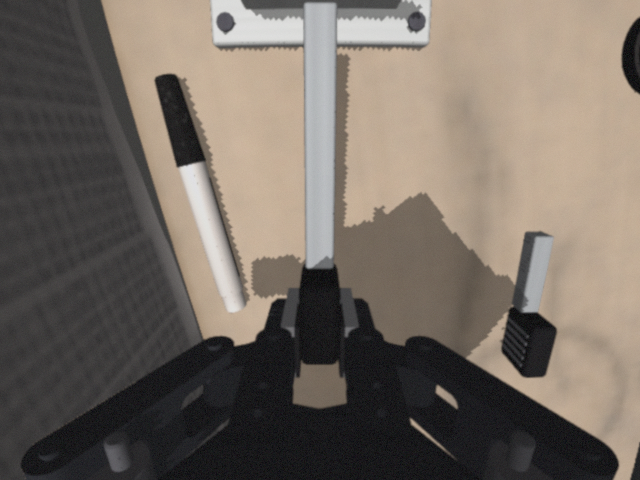

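Call:
jog_arm(
  series=[
    [0.0,0.0065,0.0076,0,0],
    [0.0,0.0065,0.0076,0,0],
    [0.0,0.0065,0.0076,0,0],
    [0.0,0.0065,0.0076,0,0],
    [0.0,0.0065,0.0076,0,0],
    [0.0,0,0,0,0],
  ],
)

```text
time_s: 7.25
ee_pos: [576.9, -29.1, 72.9]
ee_rot: [[0.764, -0.645, 0.001], [-0.645, -0.764, 0.001], [0.0, -0.001, -1.0]]
force: [0.4, 1.0, -0.4]
gripper_width: 14.8
```

```bash
cat >> h.py <<'E'
H=np.array([650.3,55.7,0]);X=np.array([.7615,-.648,0]);Y=np.array([.648,.7615,0]);Z=np.array([0,0,1.])
def hp(x,y,z): return H+x*X+y*Y+z*Z
E
python3 - <<'E'
from h import *
np.set_printoptions(precision=2,suppress=True)
c=grab('wrist','w7'); grab('scene','scene7'); s=bot.get_state();print(s['ee_pos'],s['force'],s['ft_torque'],s['gripper_width'],np.degrees(np.arctan2(s['ee_rot'][1][0],s['ee_rot'][0][0])))
d=s['ee_pos']-H; print('tcp in holder',d@X,d@Y)
E
```

```text
[575.66 -30.85  72.8 ] [-0.04  0.   -0.3 ] [-0.01 -0.02 -0.01] 15.12060826515773 -40.2487232274847
tcp in holder -0.7508081619294701 -114.27439346727121
```

View pics/w7.png

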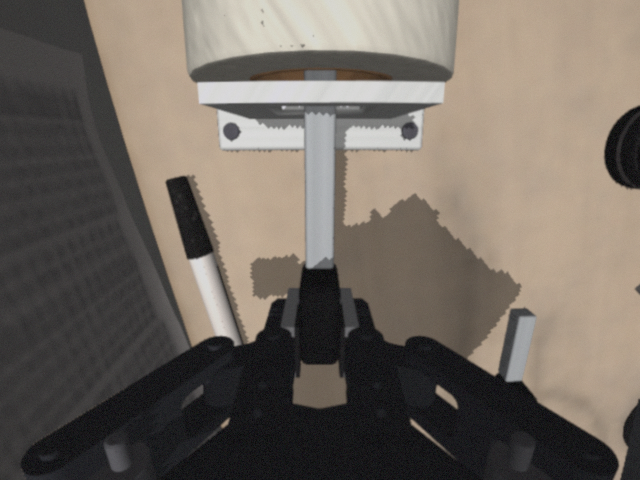

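Call:
jog_arm(
  series=[
    [0.0,0.0065,0.0076,0,0],
    [0.0,0.0065,0.0076,0,0],
    [0.0,0.0065,0.0076,0,0],
    [0.0,0.0065,0.0076,0,0],
    [0.0,0.0065,0.0076,0,0],
    [0.0,0,0,0,0],
    [0.0,0,0,0,0],
  ],
)

```text
time_s: 8.05
ee_pos: [608.2, 7.1, 72.8]
ee_rot: [[0.763, -0.646, -0.0], [-0.646, -0.763, -0.0], [-0.0, 0.0, -1.0]]
force: [0.0, -0.7, -1.3]
gripper_width: 14.9
```

Run:
```python
from h import *
np.set_printoptions(precision=2,suppress=True)
c=grab('wrist','w8'); s=bot.get_state();print(s['ee_pos'],s['force'],s['ft_torque'],s['gripper_width'],np.degrees(np.arctan2(s['ee_rot'][1][0],s['ee_rot'][0][0])))
d=s['ee_pos']-H; print('tcp in holder',d@X,d@Y)
```

```text
[607.94   6.65  72.82] [ 0.89  0.23 -0.42] [-0.08  0.    0.01] 15.232413816084453 -40.28726863854135
tcp in holder -0.47087390372643395 -64.80355783438421
```

View pics/w8.png

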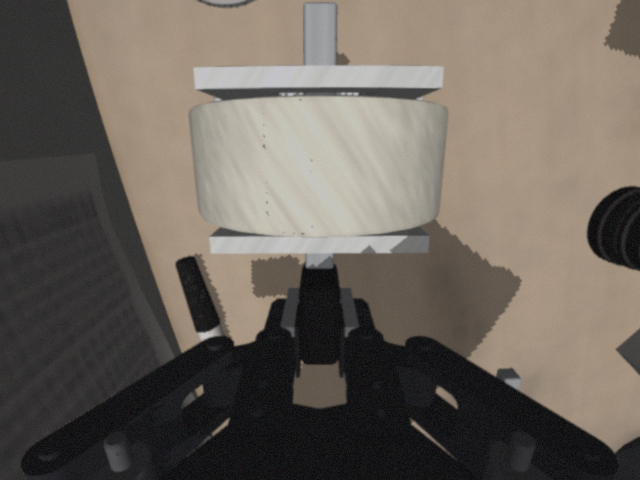

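Call:
jog_arm(
  series=[
    [0.0,0.003,0.0035,0,0],
    [0.0,0.0022,0.0026,0,0],
    [0.0,0,0,-0.004,0],
    [0.0,0,0,-0.004,0],
    [0.0,0,0,-0.002,0],
    [0.0,0,0,0,0],
    [0.0,0,0,0,0],
  ],
)

```text
time_s: 8.8
ee_pos: [613.4, 13.0, 62.9]
ee_rot: [[0.763, -0.647, -0.0], [-0.647, -0.763, -0.0], [-0.0, 0.0, -1.0]]
force: [-0.2, -0.3, -1.3]
gripper_width: 15.2
```

Call:
jog_arm(
  series=[
    [0.0,0,0,-0.001,0],
    [0.0,0,0,0,0],
  ],
)

```text
time_s: 9.0
ee_pos: [613.5, 13.0, 62.0]
ee_rot: [[0.763, -0.647, 0.0], [-0.647, -0.763, 0.0], [0.0, -0.0, -1.0]]
force: [0.3, 0.6, -0.6]
gripper_width: 15.1
```

Call:
jog_arm(
  series=[
    [0.0,0,0,-0.001,0],
    [0.0,0,0,0,0],
  ],
)

```text
time_s: 9.2
ee_pos: [613.6, 13.0, 61.7]
ee_rot: [[0.763, -0.647, 0.001], [-0.647, -0.763, -0.0], [0.0, -0.0, -1.0]]
force: [-3.3, -0.4, 6.1]
gripper_width: 15.0
```

Call:
jog_arm(
  series=[
    [0.0,0,0,-0.001,0],
    [0.0,0,0,0,0],
  ],
)

```text
time_s: 9.4
ee_pos: [613.6, 12.9, 61.5]
ee_rot: [[0.763, -0.647, 0.001], [-0.647, -0.763, -0.0], [0.001, -0.0, -1.0]]
force: [-5.2, -1.1, 15.4]
gripper_width: 14.8
```

Call:
jog_arm(
  series=[
    [0.0,0,0,0.0017,0],
    [0.0,0,0,0,0],
    [0.02,0,0,0,0],
    [0.03,0,0,0,0],
    [0.04,0,0,0,0],
    [0.04,0,0,0,0],
    [0.04,0,0,0,0],
  ],
)

```text
time_s: 10.1
ee_pos: [613.4, 13.1, 61.6]
ee_rot: [[0.763, -0.646, -0.0], [-0.646, -0.763, 0.0], [-0.0, 0.0, -1.0]]
force: [-0.4, 0.3, 1.0]
gripper_width: 39.9
```

Run:
```python
from h import *
np.set_printoptions(precision=2,suppress=True)
c=grab('wrist','w9'); s=bot.get_state();print(s['ee_pos'],s['force'],s['ft_torque'],s['gripper_width'])
```

```text
[613.41  13.08  61.57] [-0.18  0.59  0.44] [ 0.   -0.06  0.06] 39.7923884480345
```

View pics/w9.png

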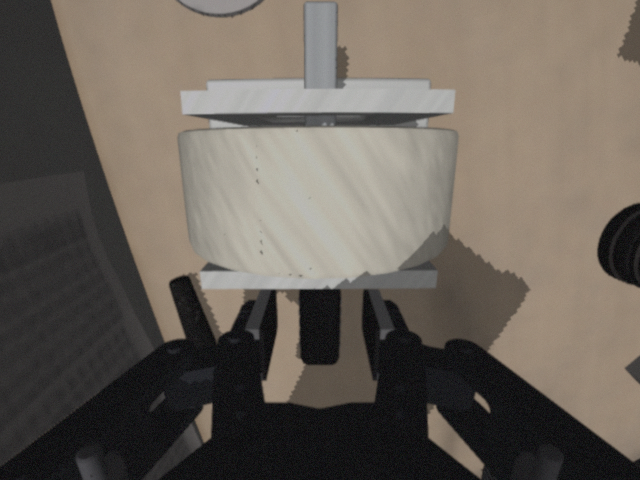

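Released; the axle stays in both windows (tip at pixel (320,3), grip at (320,325)). Lifting straight up and backing off along the axle.

Call:
jog_arm(
  series=[
    [0.04,0,0,0.02,0],
    [0.04,0,0,0.04,0],
    [0.04,0,0,0.045,0],
    [0.04,0,0,0.045,0],
    [0.04,0,0,0.045,0],
    [0.04,-0.015,-0.017,0.045,0],
    [0.04,-0.015,-0.017,0.045,0],
    [0.04,0,0,0.03,0],
  ],
)

```text
time_s: 10.95
ee_pos: [582.6, -23.5, 379.8]
ee_rot: [[0.761, -0.649, 0.003], [-0.649, -0.761, -0.002], [0.003, -0.001, -1.0]]
force: [0.3, 0.0, 0.0]
gripper_width: 39.9
```

Call:
jog_arm(
  series=[
    [0.04,-0.015,-0.017,0,0],
    [0.04,-0.015,-0.017,0,0],
    [0.04,0,0,0,0],
    [0.04,0,0,0,0],
    [0.04,0,0,0,0],
  ],
)

```text
time_s: 11.45
ee_pos: [554.0, -53.8, 375.8]
ee_rot: [[0.764, -0.646, 0.0], [-0.646, -0.764, 0.001], [-0.0, -0.0, -1.0]]
force: [0.3, -0.2, 0.4]
gripper_width: 40.0
```

Run:
```python
from h import *
np.set_printoptions(precision=2,suppress=True)
c=grab('wrist','w10'); d=grab('scene','scene10'); s=bot.get_state();print(s['ee_pos'],s['force'],s['time_s'])
p=proj(c,hp(0,0,50)).astype(int); x0,y0=max(p[0]-60,0),max(p[1]-60,0); print(p,x0,y0)
a=cv2.resize(c['img'][y0:y0+140,x0:x0+130][:,:,::-1],(520,560),interpolation=cv2.INTER_CUBIC); cv2.imwrite('pics/w10c.png',a)
q=proj(d,hp(0,0,50)).astype(int);print(q)
b=cv2.resize(d['img'][q[1]-60:q[1]+70,q[0]-60:q[0]+70][:,:,::-1],(560,560),interpolation=cv2.INTER_CUBIC); cv2.imwrite('pics/s10c.png',b)
```

```text
[554.06 -53.8  375.67] [ 0.38 -0.08  0.33] 11.55
[321  78] 261 18
[298 195]
```

View pics/w10c.png

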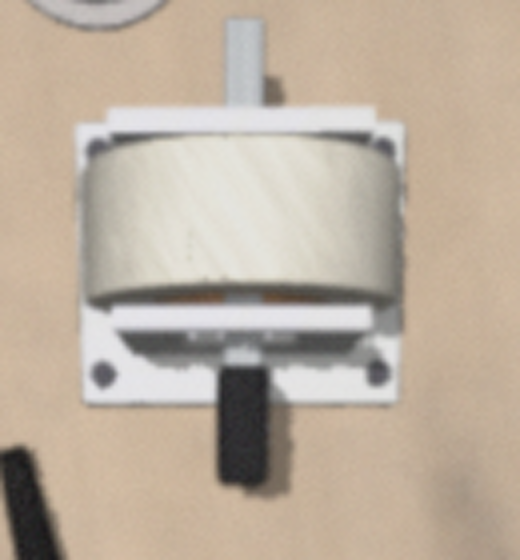

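View pics/s10c.png

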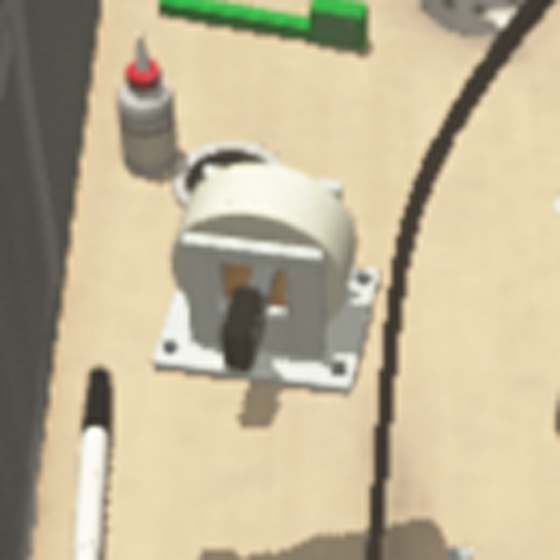

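View pics/scene10.png

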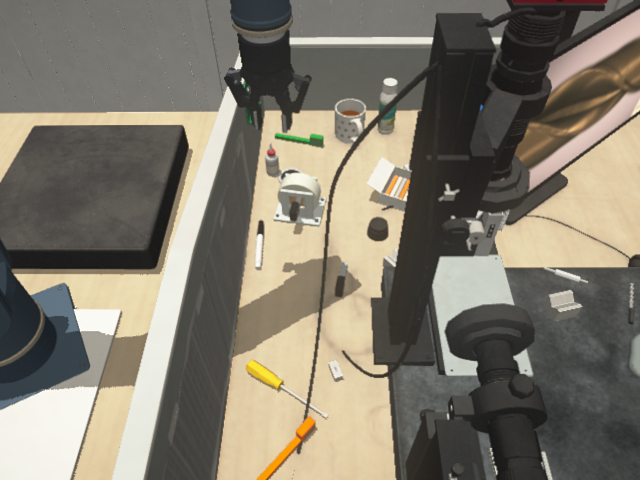

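Numeric check of the final pose, then hand in.

Run:
```python
from h import *
np.set_printoptions(precision=1,suppress=True)
c=load('w10')
def m(u,v,z):
    p=onz(c,u/4+261,v/4+18,z)-H; return np.array([p@X,p@Y,z])
print('tip top edge',m(245,18,50),'neck(grip front at bar top)',m(243,365,50),'grip back top',m(243,485,68),'near plate top outer',m(243,331,86),'far plate top outer',m(243,107,86))
print('roll L/R',m(85,215,56),m(398,215,56))
w=load('w9'); o=proj(w,hp(0,0,0))
# triangulate tip between w9 and w10
p,e=tri(w,(320.5,3),c,(245/4+261,18/4+18)); p=p-H; print('tip tri',p@X,p@Y,p[2],e)
print('grip back w9/w10'); p,e=tri(w,(320,363),c,(243/4+261,485/4+18)); p=p-H; print(p@X,p@Y,p[2],e)
# short axle before/after in the scene
a=load('scene4')['img'].astype(int);b=load('scene10')['img'].astype(int)
for i in (a,b):
    g=(i[255:300,328:352].max(2)<60).astype(np.uint8); k,l,st,ce=cv2.connectedComponentsWithStats(g); j=1+st[1:,4].argmax(); print(ce[j]+[328,255])
s1=bot.get_state()
print(s1['time_s'],s1['force'])
```

```text
tip top edge [ 0.8 62.4 50. ] neck(grip front at bar top) [  0.8 -35.8  50. ] grip back top [  0.9 -72.2  68. ] near plate top outer [  0.5 -29.6  86. ] far plate top outer [ 0.2 29.1 86. ]
roll L/R [-47.1   6.6  56. ] [47.2  7.  56. ]
tip tri 0.5643016089638689 61.026565066115225 54.602995590094515 0.46835184860486606
grip back w9/w10
0.7486165559528046 -72.20199988965786 64.06587555817214 0.2750414440631773
[339.5 295. ]
[336.3 293.7]
11.55 [ 0.4 -0.1  0.3]
```

Run:
```python
from h import *
np.set_printoptions(precision=1,suppress=True)
a=load('w2');c=load('w10')
def tipof(k,guess):
    p=proj(k,guess).astype(int); x0,y0=p[0]-15,p[1]-20
    g=(k['img'][y0:y0+45,x0:x0+30].max(2)<60).astype(np.uint8)
    n,l,st,ce=cv2.connectedComponentsWithStats(g); j=1+st[1:,4].argmax(); return onz(k,*(ce[j]+[x0,y0]),20),st[j,4]
g=onz(a,374,222,20)
print(tipof(a,g),tipof(c,g))
bot.sign_off()
```

```text
(array([ 613.3, -189. ,   20. ]), np.int32(260)) (array([ 613.6, -187.8,   20. ]), np.int32(317))
the job is handed in; nothing more can be done
```

I fitted the long axle through the near window, the roll's core and the far window. I lowered it onto the sills, released it, withdrew the arm and handed the job in at about 11.6 s. No verdict came back, so the result rests on the checks below.

Last checks, in mm in the holder's frame:

| Item | Measured | Required |
|---|---|---|
| Neck, x and y | 0.8 and about -36 (grip about 7 from the near plate) | x within ±22, y between -52 and -20 |
| Tip, x and y | 0.6 to 0.8 and about 61–62 | x within ±22, y beyond 48 |
| Roll centre, x | about 0 | within ±20 |
| Short axle, movement | about 1 | under 50 |

- **Released:** after opening, the gripper read 40 mm. The force settled to about 0.5 N, which is noise level.
- **Insertion forces:** I felt no contact while pushing the axle in. The highest reading was about 16 N, when I pressed the axle onto the sills.
- **Bar height, which disagreed:** two views put the tip's top edge at 54.6 mm, against the 50 mm expected with the bar lying on the sills. They put the grip's back top edge at 64 mm against an expected 68. Both errors are about what the short distance between the two views allows, and the contact at the sills and the pictures fit a level axle.
- **Short axle in the scene picture, which also disagreed:** its dark patch seemed to shift 3 pixels. I put this down to the arm's shadow, because the wrist views before and after agree to about 1 mm.
- **Not measured separately:** the roll's final y and its tilt. In the last pictures it stands upright between the plates.

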